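Close the bin and pile the parts trays

TASK

The grey tilt-out bin hangs open over the orange mat block: first push it fully home, then pile the trays squarely in the middle of the mat, edges flush with each other and parallel to the mat's: the deep four-cell tray at the bottom, the shallow nine-cell tray on it, and the cover on top with its grip bar up. Keep the trays level so that no watch parts spill, and leave the other things on the bench where they are.

Things in the scene. Friction and masses are not known exactly. Their poses are not given: they have to be found in the camera images.
- bin (a joint): the grey plastic tilt-out bin under the ledge; angle in rad, 0 = fully home (front upright), grows as its top tips out towards the robot, up to 0.72; a stiff hinge keeps it where it is left (about 3 N at the lip moves it). Bin front 138 mm wide, 118 mm high; hinge line along the bottom front edge, 6 mm above the bench
- bin_lip (a point): middle of the bin's rolled pull lip, a round bead 138 mm long and 16 mm in diameter along the top of the bin's front; the point lies on the bead's axis, 110 mm from the hinge line up the front and 6 mm in front of it (116 mm above the bench when the bin is home)
- bin_unit: fixed grey housing of the bin, 152 wide x 124 deep x 135 mm high; origin on the bench under the middle of the bin's hinge line (its front); x points away from the robot into the housing, y along the hinge. The stainless ledge (160 mm deep, underside 150 mm high) runs over the back of the housing from world x = 0.775 on
- mat: fixed orange silicone mat block, 84 x 84 x 15 mm high; origin centre of its underside, x and y along its edges, z up
- mat_top (a point): centre of the mat block's top face, 15 mm above the bench; axes as the mat
- deep_tray: black plastic parts tray, 60 x 60 x 24 mm high, with 2 x 2 = 4 open cells holding watch wheels, walls 3 mm; origin centre of its underside, x and y along its edges, z up
- shallow_tray: black plastic parts tray, 60 x 60 x 15 mm high, with 3 x 3 = 9 open cells holding watch wheels, walls 3 mm; origin centre of its underside, x and y along its edges, z up
- cover: flat black plastic tray cover, plate 60 x 60 x 8 mm, with a straight aluminium grip bar 36 mm long (along x), 10 mm wide (y) and 14 mm high standing on the middle of its top (overall height 22 mm); origin centre of its underside
- dish: bystander: white ceramic dish, round, 70 mm across, 18 mm high; origin centre of its underside
- loupe: bystander: black eye loupe standing upright, 30 mm across, 32 mm high; origin centre of its underside
- oil_pot: bystander: steel and glass oil pot, 30 mm across, 26 mm high; origin centre of its underside
- tweezer: bystander: steel tweezer lying flat along its x, 104 x 11 x 6 mm; origin centre of its underside
- screwdriver: bystander: small screwdriver lying along its x, 110 mm long, under 20 mm thick; origin near its middle
- case: bystander: steel watch case with white dial lying flat, 32 mm across, 14 mm high; origin centre of its underside
- holder: bystander: round brass movement holder, 32 mm across, 19 mm high; origin centre of its underside
- press: bystander: silver case press bolted to the bench at the left, 130 x 100 mm foot, about 260 mm high with its lever; origin centre of its foot
Things that resemble listed ones, but are neither listed nor needed, are in the scene too. Leave any turquoise or yellow look-alike of the shallow_tray alone.

How it is judged:
On the way:
1. the bin is pushed home before any tray or the cover is on the mat (value of joint bin below 0.05 rad and horizontal distance between each of deep_tray, shallow_tray, cover and mat_top above 0.06 m), for 0.2 s.
At the end, for the whole second after the job is handed in: bin home within 0.05 rad; deep tray flat on the mat, centred within 12 mm, parallel within 8 degrees; shallow tray on it and cover (bar up) on that, each flat, centred on the one below within 5 mm and parallel within 5.7 degrees (any quarter turn); all at rest (horizontal distance between deep_tray and mat_top below 0.012 m and z of deep_tray in the frame of mat_top between -0.003 and 0.003 m and (angle between the x axis of deep_tray and the x axis of mat_top, either way round below 0.14 rad or angle between the x axis of deep_tray and the y axis of mat_top, either way round below 0.14 rad) and horizontal distance between shallow_tray and deep_tray below 0.005 m and z of shallow_tray in the frame of deep_tray between 0.021 and 0.027 m and (angle between the x axis of shallow_tray and the x axis of deep_tray, either way round below 0.1 rad or angle between the x axis of shallow_tray and the y axis of deep_tray, either way round below 0.1 rad) and horizontal distance between cover and shallow_tray below 0.005 m and z of cover in the frame of shallow_tray between 0.012 and 0.018 m and (angle between the x axis of cover and the x axis of shallow_tray, either way round below 0.1 rad or angle between the x axis of cover and the y axis of shallow_tray, either way round below 0.1 rad) and angle between each of deep_tray, shallow_tray, cover's own z axis and vertical below 0.07 rad and linear speed of each of deep_tray, shallow_tray, cover below 0.01 m/s and value of joint bin below 0.05 rad); the robot touches nothing.
It fails at once if the dish, loupe, oil pot, tweezer, screwdriver, watch case or brass holder is moved by more than 25 mm (distance of any of dish, loupe, oil_pot, tweezer, screwdriver, case, holder from where it was at the start of the episode above 0.025 m).
It fails at once if a tray or the cover is tipped by more than 26 degrees (angle between any of deep_tray, shallow_tray, cover's own z axis and vertical above 0.45 rad).
It also fails if it takes over 69 s, if anything falls off the work surface, if the arm or the gripper's body presses on something with over 40 N, if the wrist force passes 120 N, or if a joint passes its speed limit or range.

ROBOT

A 6-joint arm with a two-finger parallel gripper is mounted at the origin on the work surface. World frame = base frame: x ahead of the robot, y to its left, z up, the work surface at z = 0. Lengths are in m, angles in rad, forces in N, time in s.
With the tool pointing down it reaches from about 0.35 to 0.975 m from the base axis. Payload 4.9 kg.
Tool frame: the origin (TCP) lies at the very end of the fingers, on their centre line; the grasp point (between the pads) lies 19 mm behind it (ctrl.grip_point_offset is the distance from the TCP to the grasp point, in m); z points along the fingers, y is the line along which they close (so a half turn about z gives the same grasp; the last joint's range is limited). The gripper opens to 85 mm and grips with 20 to 120 N. Pads are 22 mm wide; open, the fingers measure 114 mm over their backs; the gripper's body (76 mm by 85 mm) begins 54 mm behind the grasp point. The pads swing forward as they close: fully open they stand 13 mm farther back than shut.
Start: joints at [-1.408, 0.053, 1.613, -0, 1.476, -0.119], TCP at [0.174, -0.6, 0.209] pointing down, gripper open.
Joint ranges: [-3.01, 3.01], [-1.01, 2.22], [0.06, 2.58], [-1.02, 4.17], [0.09, 2.62], [-3.14, 3.14]. Speed limits (rad/s): [2.57, 2.57, 3.14, 3.14, 3.14, 3.14].

INTERFACE

Orientations are given as a rotation vector (axis times angle).
In Python, from station import ctrl gives the robot as it stands.
- The arm moves only by the tool send_rows, never from a script. Its argument "rows" is a list of rows, each a list of 3 entries, a list of its own where there are three numbers: the finger opening in cm, from 0 to 8.54, then the shift along the tool's x, y, z in cm, then the turn about the tool's z in degrees. A call has 1 to 10 rows; each row shifts and turns the commanded pose from where the row before left it, along the tool's axes as they then stand; what a row does not reach is not made up. A row lasts 1/8 s, in which the tool goes at most 62.5 mm and 10.7 degrees, less where a joint would pass 70% of its speed; a pose out of reach is approached as far as the arm can. A call with a gripper value outside its range is refused whole. The fingers move at their own pace and stop on an object; "newtons" is the grip in N (left out, the last holds). Time passes only in rows, so rows that do not move let the fingers close. It gives the time, the measured TCP pose, the force, the opening and the grip force at its end, in the units of the state.
- ctrl.get_obs(): the state, without advancing time (a new reading comes with each control period).
- ctrl.get_image(name): name is "scene" or "top" or "wrist"; returns a dict with "frame" (420x560x3 uint8, red, green, blue), "range_z" (420x560 float32, m along the optical axis (not along the pixel's ray), 0 where there is no reading), "fx", "fy", "cx", "cy" (pixels), "k1" (the pictures are not rectified: a ray, as slopes to the right and down, at radius r is drawn at 1 + k1 r^2 times it, then the intrinsics apply), "cam_to_world" (4x4, takes a point from camera to world coordinates). Camera axes: x right, y down, z forward; pixel columns grow to the right and rows downward; lengths in m; the calibration is good to about 2 mm. A picture is of the moment at which its call begins.
- ctrl.finish_job(): hands the job in; it is judged then, once.
The state is a dict: "t": time; "q": joint angles; "dq": joint speeds; "effort": joint torques, N m; "tool_pos": TCP position; "tool_rot": TCP orientation; "contact_force": force on the tool from outside, world axes, zero at the start; "wrist_torque": the same for the moment, N m; "opening": finger opening in m; "grip_force": force on a finger pad.
Only numpy, scipy, OpenCV 4.12 (cv2) and the standard library are available. Lean on these libraries where they do the work, as an engineer would, in place of code of your own. Each camera call takes 0.05 s, during which the arm holds its last target. There are 200 camera calls.

## Working session

There is one attempt and no reset: what is moved stays moved. The work goes in short steps, Python scripts to look and compute and a tool call to move; the robot and the scene stay as the last step left them, time stands still between calls to the robot, and variables do not carry over. Pictures are saved under pics/ and viewed, at most 13 in all, crops included, and the job is handed in when it is done.

Besides the shell and the picture viewer there is one more tool, called after "Request:" as a command line: name --argument value ..., lists and objects as JSON in quotes. send_rows: Moves the arm, as the interface text tells. Its arguments: {"type":"object","properties":{"rows":{"type":"array","items":{"type":"array"}},"newtons":{"type":"number"}},"required":["rows"]}

```bash
mkdir -p pics
cat > h.py <<'E'
import numpy as np, cv2, pickle
from scipy.spatial.transform import Rotation as R
from station import ctrl
def snap(n):
    im=ctrl.get_image(n); pickle.dump(im,open(f'{n}.pkl','wb')); return im
def load(n): return pickle.load(open(f'{n}.pkl','rb'))
def rays(im,uv):
    uv=np.atleast_2d(np.asarray(uv,float)); K=np.array([[im['fx'],0,im['cx']],[0,im['fy'],im['cy']],[0,0,1]])
    p=cv2.undistortPoints(uv.reshape(-1,1,2),K,np.array([im['k1'],0,0,0.])).reshape(-1,2)
    return np.c_[p,np.ones(len(p))]
def cast(im,uv,z):
    T=np.array(im['cam_to_world']); d=rays(im,uv)@T[:3,:3].T; o=T[:3,3]
    return o+d*((z-o[2])/d[:,2])[:,None]
def depth(im,uv):
    T=np.array(im['cam_to_world']); uv=np.atleast_2d(uv).astype(int); zz=im['range_z'][uv[:,1],uv[:,0]]
    return (rays(im,uv)*zz[:,None])@T[:3,:3].T+T[:3,3]
def cloud(im):
    h,w=im['range_z'].shape; v,u=np.mgrid[:h,:w]
    return depth(im,np.c_[u.ravel(),v.ravel()]).reshape(h,w,3)
def save(im,name,box=None,s=1):
    f=cv2.cvtColor(im['frame'],cv2.COLOR_RGB2BGR)
    if box: f=f[box[1]:box[3],box[0]:box[2]]
    cv2.imwrite(f'pics/{name}.png',cv2.resize(f,None,fx=s,fy=s,interpolation=cv2.INTER_CUBIC))
E
python3 - <<'E'
from h import *
o=ctrl.get_obs(); print(o['t'],o['tool_pos'],o['tool_rot'],o['opening'])
for n in ['top','scene','wrist']:
    im=snap(n); save(im,n+'0',s=1.4); print(n,im['fx'],im['k1'],np.round(im['cam_to_world'],3).tolist())
E
```

```text
0.0 [ 0.17370188 -0.59968469  0.20767192] [-3.10842477e+00 -4.40975370e-01  6.64742728e-05] 0.0850049585471566
top 457.20910770229926 -0.11751927134007463 [[-0.004, -0.999, 0.037, 0.451], [-1.0, 0.004, -0.001, 0.101], [0.001, -0.037, -0.999, 1.148], [0.0, 0.0, 0.0, 1.0]]
scene 447.26046148366646 -0.05776256044905155 [[0.67, 0.51, -0.54, 1.103], [0.742, -0.442, 0.504, -0.456], [0.018, -0.738, -0.674, 0.842], [0.0, 0.0, 0.0, 1.0]]
wrist 313.6893337092221 -0.04538351593453088 [[0.278, -0.927, -0.25, 0.236], [-0.96, -0.269, -0.07, -0.582], [-0.002, 0.26, -0.966, 0.373], [0.0, 0.0, 0.0, 1.0]]
```

View pics/top0.png

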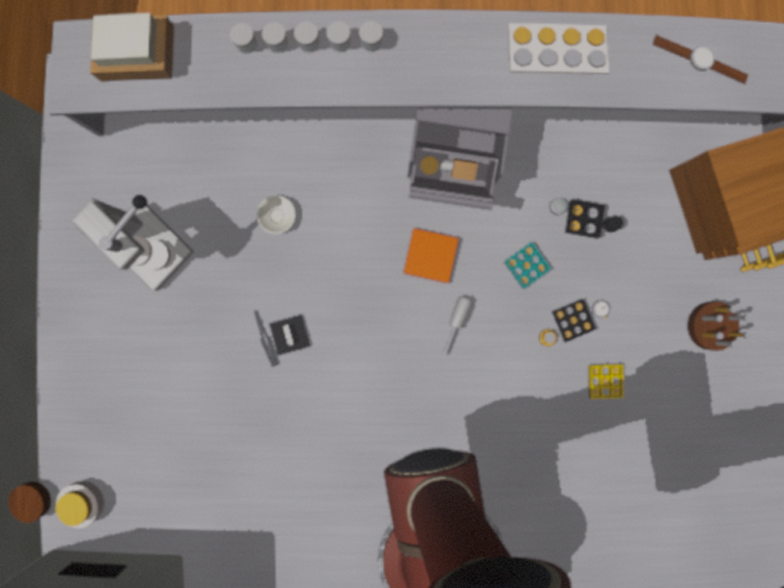

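View pics/scene0.png

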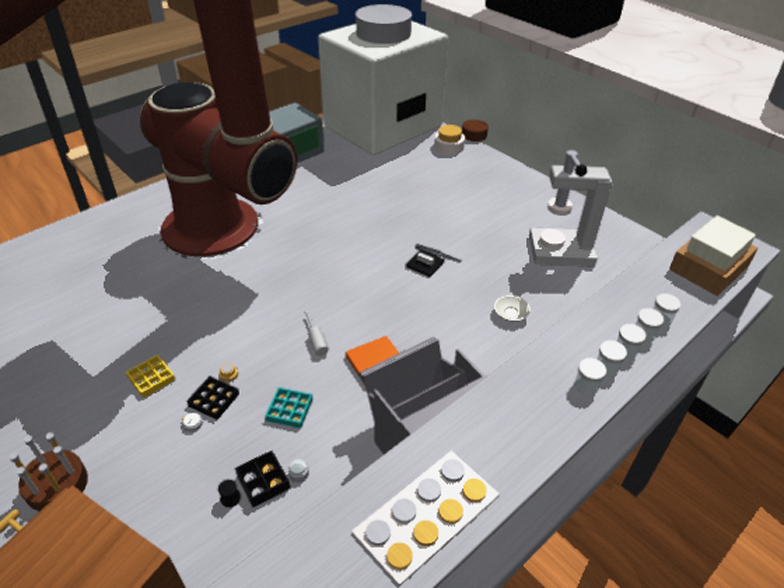

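Top view (1.4x pixels): bin lip (452,200), mat (432,256), cover with grip bar (290,335) with the tweezer beside it at (267,338). There are four tray candidates. The black 2x2 tray at (586,218) fits deep_tray. The black 3x3 tray at (574,320) fits shallow_tray. The turquoise one at (528,265) and the yellow one at (606,381) are look-alikes to leave alone.

Run:
```python
from h import *
im=load('top'); f=im['frame']; save(im,'crop',(345,130,475,300),3.5)
hsv=cv2.cvtColor(f,cv2.COLOR_RGB2HSV)
def rect(name,box,mask,z,k=3):
    m=np.zeros(mask.shape,np.uint8); x0,y0,x1,y1=box; m[y0:y1,x0:x1]=mask[y0:y1,x0:x1]*255
    m=cv2.morphologyEx(m,cv2.MORPH_CLOSE,np.ones((5,5)))
    if k: m=cv2.morphologyEx(m,cv2.MORPH_OPEN,np.ones((k,k)))
    cs,_=cv2.findContours(m,cv2.RETR_EXTERNAL,cv2.CHAIN_APPROX_NONE)
    c=max(cs,key=cv2.contourArea); P=cast(im,c[:,0,:],z)[:,:2]
    (cx,cy),(w,h),a=cv2.minAreaRect((P*1000).astype(np.float32))
    print(name,'ctr mm',round(cx,1),round(cy,1),'size',round(w,1),round(h,1),'ang',round(a,1),'px',c[:,0].min(0),c[:,0].max(0))
blk=(hsv[...,2]<70)
rect('mat',(270,150,345,210),(hsv[...,0]<20)&(hsv[...,1]>150),.015)
rect('deep',(395,135,450,178),blk,.024,9)
rect('shallow',(380,205,440,250),blk,.015,9)
rect('cover',(185,215,230,260),blk,.008,9)
C=cloud(im)
for n,(u,v) in dict(deep=(418,156),cover_bar=(207,239),mat=(308,182),bench=(250,200)).items(): print(n,C[v,u].round(4), f[v,u])
# bin: points in area
reg=C[85:155,285:365].reshape(-1,3); 
lip=C[130:152,285:365].reshape(-1,3); lip=lip[(lip[:,2]>.07)]
print('lip z max',lip[:,2].max()); q=lip[lip[:,2]>lip[:,2].max()-.012]; print(q.mean(0),q.min(0),q.max(0))
r=cv2.minAreaRect((q[:,:2]*1000).astype(np.float32)); print(r)
for v in range(124,156,2): print(v,C[v,320].round(3),end=' ')
for n,(u,v) in dict(oil=(399,147),loupe=(438,159),case=(429,221),holder=(391,241),tw=(191,241)).items(): print(n,C[v,u].round(3))
```

```text
mat ctr mm 549.6 18.4 size 81.0 80.5 ang 77.2 px [289 164] [326 200]
deep ctr mm 603.9 -294.6 size 20.2 36.8 ang 0.2 px [425 156] [439 164]Traceback (most recent call last):
  File "<stdin>", line 15, in <module>
  File "<stdin>", line 9, in rect
ValueError: max() iterable argument is empty
```

View pics/crop.png

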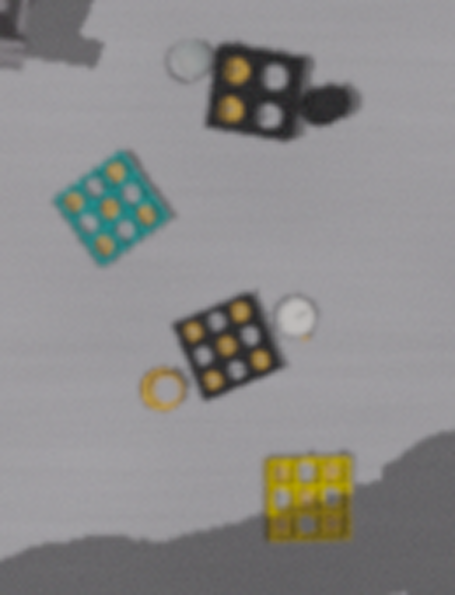

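The crop confirms it: the black 2x2 tray at crop (258,91) is deep_tray, with the oil pot at its left and the loupe at its right. The black 3x3 tray at (230,345) is shallow_tray, with the holder lower left and the case upper right. The turquoise and yellow ones are the look-alikes. I'll use these corners for the approach and refine with the wrist camera.

Run:
```python
from h import *
im=load('top'); f=im['frame']; C=cloud(im)
def quad(n,px,z,s,o):
    P=cast(im,np.array(px)/s+o,z)[:,:2]*1000
    r=cv2.minAreaRect(P.astype(np.float32)); print(n,np.round(P.mean(0)),np.round(r[1]),round(r[2],1))
quad('deep',[(217,42),(311,57),(293,139),(206,124)],.024,3.5,np.array([345,130]))
quad('shallow',[(174,322),(254,292),(286,366),(205,400)],.015,3.5,np.array([345,130]))
quad('cover',[(270,322),(303,315),(311,347),(278,355)],.008,1.4,0)
q=C[80:155,285:365].reshape(-1,3)
for n,(u,v) in dict(deep=(418,156),bar=(207,239),mat=(308,182),bench=(250,200),oil=(399,147),loupe=(438,159),case=(429,221),holder=(391,241),tw=(191,241)).items(): print(n,C[v,u].round(3))
for u in (300,320,345): print(u,[(v,*C[v,u].round(3)) for v in range(126,154,3)])
o=ctrl.get_obs(); Rt=R.from_rotvec(o['tool_rot']).as_matrix(); print(Rt.round(3))
```

```text
deep [ 614. -260.] [70. 61.] 81.0
shallow [ 432. -240.] [60. 64.] 21.7
cover [409. 269.] [61. 61.] 13.5
deep [ 0.614 -0.259  0.022]
bar [0.409 0.268 0.021]
mat [0.55  0.018 0.015]
bench [ 0.506  0.163 -0.   ]
oil [ 0.635 -0.209  0.031]
loupe [ 0.605 -0.307  0.034]
case [ 0.451 -0.288  0.013]
holder [ 0.402 -0.188  0.017]
tw [0.404 0.311 0.006]
300 [(126, np.float64(0.692), np.float64(0.036), np.float64(0.01)), (129, np.float64(0.675), np.float64(0.039), np.float64(0.053)), (132, np.float64(0.66), np.float64(0.041), np.float64(0.091)), (135, np.float64(0.649), np.float64(0.042), np.float64(0.116)), (138, np.float64(0.642), np.float64(0.042), np.float64(0.112)), (141, np.float64(0.636), np.float64(0.042), np.float64(0.108)), (144, np.float64(0.649), np.float64(0.036), np.float64(-0.005)), (147, np.float64(0.641), np.float64(0.036), np.float64(-0.003)), (150, np.float64(0.632), np.float64(0.036), np.float64(0.001)), (153, np.float64(0.624), np.float64(0.036), np.float64(0.002))]
320 [(126, np.float64(0.69), np.float64(-0.014), np.float64(0.016)), (129, np.float64(0.684), np.float64(-0.0
[... 565 characters left out ...]
69), np.float64(-0.076), np.float64(0.02)), (129, np.float64(0.683), np.float64(-0.076), np.float64(0.017)), (132, np.float64(0.676), np.float64(-0.077), np.float64(0.013)), (135, np.float64(0.663), np.float64(-0.073), np.float64(0.039)), (138, np.float64(0.648), np.float64(-0.066), np.float64(0.084)), (141, np.float64(0.634), np.float64(-0.06), np.float64(0.117)), (144, np.float64(0.628), np.float64(-0.061), np.float64(0.113)), (147, np.float64(0.621), np.float64(-0.061), np.float64(0.112)), (150, np.float64(0.632), np.float64(-0.078), np.float64(0.003)), (153, np.float64(0.624), np.float64(-0.078), np.float64(0.003))]
[[ 0.961  0.278 -0.   ]
 [ 0.278 -0.961  0.002]
 [ 0.    -0.002 -1.   ]]
```

Request:
send_rows --rows '[[0, [4.3, -3.4, 0], 0], [0, [4.3, -3.4, 0], 0], [0, [4.3, -3.4, 0], 0], [0, [4.3, -3.4, 0], 0], [0, [4.3, -3.4, 0], 0], [0, [4.3, -3.4, 0], 0], [0, [4.3, -3.4, 0], 0], [0, [4.3, -3.4, 0], 0], [0, [4.3, -3.4, 0], 0], [0, [4.3, -3.4, 0], 0]]' --newtons 30

```text
t: 1.4
tool_pos: [0.493, -0.1525, 0.2088]
tool_rot: [3.11, 0.441, 0.0]
contact_force: [-0.8, -0.8, 0.2]
opening: 0.0003
grip_force: 0.0
```

```bash
cat >> h.py <<'E'
def go(xyz,yaw_deg,tot=True):
    "shift (cm) in present tool axes then turn (deg) to reach TCP xyz (m) with tool-x yaw"
    o=ctrl.get_obs(); Rt=R.from_rotvec(o['tool_rot']).as_matrix()
    d=Rt.T@(np.array(xyz)-o['tool_pos'])*100; y=np.degrees(np.arctan2(Rt[1,0],Rt[0,0]))
    print('t %.2f'%o['t'],'pos',np.round(o['tool_pos'],4),'yaw',round(y,2),'tilt',np.round(Rt[:2,2],4),'open',round(o['opening'],4),'F',np.round(o['contact_force'],1),'grip',round(o['grip_force'],1))
    print('shift cm',np.round(d,2),'turn',round((y-yaw_deg+180)%360-180,2),'len',round(np.linalg.norm(d),1))
E
python3 -c "
from h import *
go((.588,-.006,.085),-7.5)"
```

```text
t 1.40 pos [ 0.493  -0.1525  0.2088] yaw 16.15 tilt [ 0.0001 -0.0001] open 0.0003 F [-0.8 -0.8  0.2] grip 0.0
shift cm [ 13.2  -11.43  12.38] turn 23.65 len 21.4
```

Request:
send_rows --rows '[[0, [4.4, -3.8, 0], 0], [0, [4.4, -3.8, 0], 0], [0, [4.4, -3.8, 0], 0], [0, [0, 0, 3], 8], [0, [0, 0, 3.2], 8], [0, [0, 0, 3.2], 7.6], [0, [0, 0, 3], 0], [0, [0, 0, 0], 0]]'

```text
t: 2.4
tool_pos: [0.5846, -0.0076, 0.0814]
tool_rot: [-3.134, 0.204, 0.011]
contact_force: [-0.2, -1.0, 0.0]
opening: -0.0
grip_force: 0.0
```

```bash
python3 -c "
from h import *
go((.665,-.016,.085),-7.5)"
```

```text
t 2.40 pos [ 0.5846 -0.0076  0.0814] yaw -7.45 tilt [-0.007  0.001] open -0.0 F [-0.2 -1.   0. ] grip 0.0
shift cm [ 8.07 -0.21 -0.42] turn 0.05 len 8.1
```

Request:
send_rows --rows '[[0, [1.5, 0, 0], 0], [0, [1, 0, 0], 0], [0, [0.7, 0, 0], 0], [0, [0.7, 0, 0], 0], [0, [0.7, 0, 0], 0], [0, [0.7, 0, 0], 0], [0, [0.7, 0, 0], 0], [0, [0.6, 0, 0], 0], [0, [0, 0, 0], 0]]'

```text
t: 3.52
tool_pos: [0.6598, -0.0184, 0.0977]
tool_rot: [3.132, -0.204, 0.024]
contact_force: [-10.0, -0.5, 33.7]
opening: 0.0001
grip_force: 14.9
```

Run:
```python
from h import *
im=snap('scene'); save(im,'scene1',(180,180,400,345),3.5)
C=cloud(snap('top'))
go((.65,-.016,.1),-7.5)
```

```text
t 3.62 pos [ 0.6598 -0.0184  0.0977] yaw -7.45 tilt [ 0.0154 -0.0041] open -0.0002 F [-8.3 -1.  33.2] grip 14.6
shift cm [-0.99 -0.11 -0.24] turn 0.05 len 1.0
```

View pics/scene1.png

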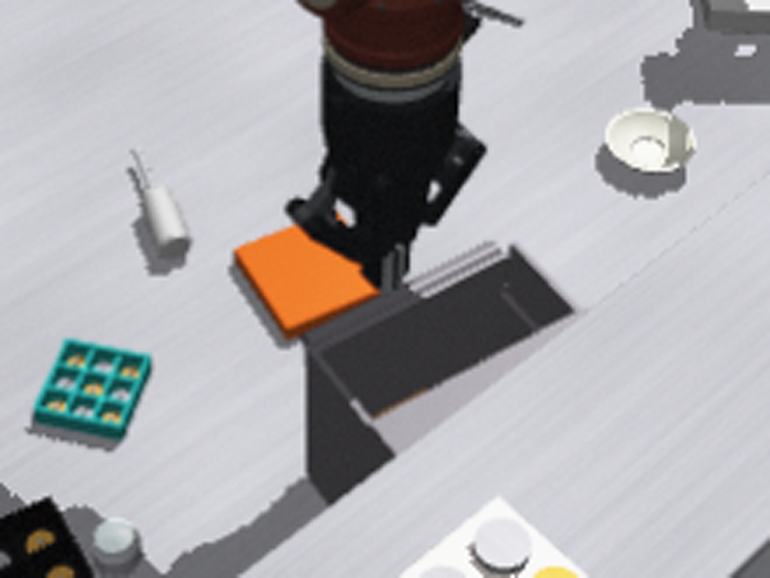

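The bin is nearly home and the closed fingertips are pressing on the lip at crop (395,270). An upward force of about 33 N has built up, so I'll relieve it, back off and measure the bin.

Request:
send_rows --rows '[[0, [0, 0, -0.8], 0], [0, [0, 0, -0.8], 0], [0, [-0.6, 0, -0.4], 0], [0, [-2, 0, 0], 0], [0, [-3, 0, 0], 0], [0, [-4, 0, -2], 0], [0, [-4, 0, -2], 0], [0, [0, 0, 0], 0]]'

```text
t: 4.62
tool_pos: [0.5166, 0.0016, 0.1457]
tool_rot: [3.135, -0.203, 0.002]
contact_force: [-0.2, -0.3, 0.2]
opening: 0.0005
grip_force: 0.0
```

Run:
```python
from h import *
im=snap('top'); C=cloud(im); save(im,'top2',(260,70,420,210),3.5)
for u in (300,320,340): print(u,[(v,*C[v,u].round(3).tolist()) for v in range(106,142,3)])
go((.6,-.016,.1),-7.5)
```

```text
300 [(106, 0.744, 0.036, 0.008), (109, 0.735, 0.036, 0.013), (112, 0.728, 0.036, 0.008), (115, 0.693, 0.042, 0.123), (118, 0.686, 0.042, 0.124), (121, 0.679, 0.043, 0.124), (124, 0.674, 0.042, 0.117), (127, 0.687, 0.037, 0.019), (130, 0.683, 0.036, 0.001), (133, 0.676, 0.036, -0.002), (136, 0.669, 0.036, -0.004), (139, 0.66, 0.036, 0.004)]
320 [(106, 0.744, -0.015, 0.006), (109, 0.735, -0.015, 0.012), (112, 0.724, -0.013, 0.024), (115, 0.715, -0.012, 0.032), (118, 0.686, -0.003, 0.123), (121, 0.68, -0.003, 0.12), (124, 0.673, -0.003, 0.12), (127, 0.667, -0.003, 0.117), (130, 0.679, -0.013, 0.022), (133, 0.676, -0.015, -0.001), (136, 0.668, -0.015, -0.002), (139, 0.66, -0.015, 0.0)]
340 [(106, 0.736, -0.062, 0.038), (109, 0.736, -0.066, 0.01), (112, 0.716, -0.059, 0.056), (115, 0.71, -0.059, 0.054), (118, 0.712, -0.065, 0.012), (121, 0.679, -0.049, 0.124), (124, 0.673, -0.049, 0.121), (127, 0.665, -0.048, 0.127), (130, 0.66, -0.049, 0.117), (133, 0.672, -0.063, 0.021), (136, 0.668, -0.066, 0.001), (139, 0.661, -0.066, -0.002)]
t 4.67 pos [0.5173 0.0013 0.145 ] yaw -7.44 tilt [ 0.001  -0.0001] open 0.0002 F [-0.5  0.  -0.1] grip 0.0
shift cm [8.42 0.65 4.51] turn 0.06 len 9.6
```

Request:
send_rows --rows '[[0, [5, 0.6, 2], 0], [0, [5, 0, 2], 0], [0, [2.6, 0, 0], 0], [0, [0.4, 0, 0], 0], [0, [0.4, 0, 0], 0], [0, [0.3, 0, 0], 0], [0, [0.3, 0, 0], 0], [0, [0, 0, 0], 0]]'

```text
t: 5.68
tool_pos: [0.656, -0.023, 0.1053]
tool_rot: [3.135, -0.204, 0.001]
contact_force: [0.3, 0.1, 0.4]
opening: -0.0004
grip_force: 0.0
```

Run:
```python
from h import *
go((.66,-.016,.1),-7.5)
```

```text
t 5.67 pos [ 0.656  -0.023   0.1053] yaw -7.46 tilt [ 0.0006 -0.0001] open -0.0004 F [0.3 0.1 0.4] grip 0.0
shift cm [ 0.3  -0.74  0.53] turn 0.04 len 1.0
```

View pics/top2.png

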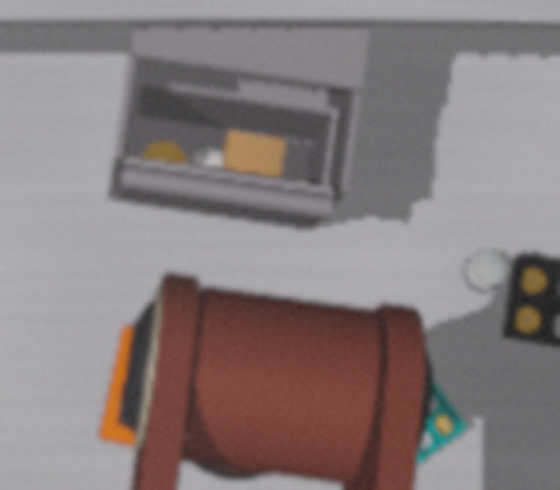

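The crop shows the bin upright in its housing, with the lip running along (120-330, 175-205) and the housing's dark front showing below it. There has been no contact yet, so I'll keep creeping forward.

Request:
send_rows --rows '[[0, [0.2, 0, 0], 0], [0, [0.2, 0, 0], 0], [0, [0.2, 0, 0], 0], [0, [0.2, 0, 0], 0], [0, [0.2, 0, 0], 0], [0, [0, 0, 0], 0]]'

```text
t: 6.42
tool_pos: [0.6661, -0.0243, 0.1049]
tool_rot: [-3.135, 0.204, 0.0]
contact_force: [0.2, -0.9, 0.6]
opening: -0.0
grip_force: 0.0
```

Request:
send_rows --rows '[[0, [0.2, 0, 0], 0], [0, [0.2, 0, 0], 0], [0, [0.2, 0, 0], 0], [0, [0.2, 0, 0], 0], [0, [0, 0, 0], 0]]'

```text
t: 7.05
tool_pos: [0.674, -0.0253, 0.1049]
tool_rot: [-3.135, 0.204, -0.0]
contact_force: [-0.1, 0.8, -0.1]
opening: -0.0003
grip_force: 0.0
```

Run:
```python
from h import *
im=snap('scene'); w=snap('wrist')
a=cv2.resize(im['frame'][200:340,220:370],None,fx=3,fy=3); b=w['frame'][:,:]
b=cv2.resize(b,(0,0),fx=.8,fy=.8); h=max(a.shape[0],b.shape[0]); 
p=np.zeros((h,800,3),np.uint8); b=b[:, :350] if a.shape[1]+b.shape[1]>800 else b
b=cv2.resize(w['frame'],(350,262)); p[:a.shape[0],:a.shape[1]]=a; p[:262,450:800]=b
cv2.imwrite('pics/mix.png',p[...,::-1])
```

```text
(no output)
```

View pics/mix.png

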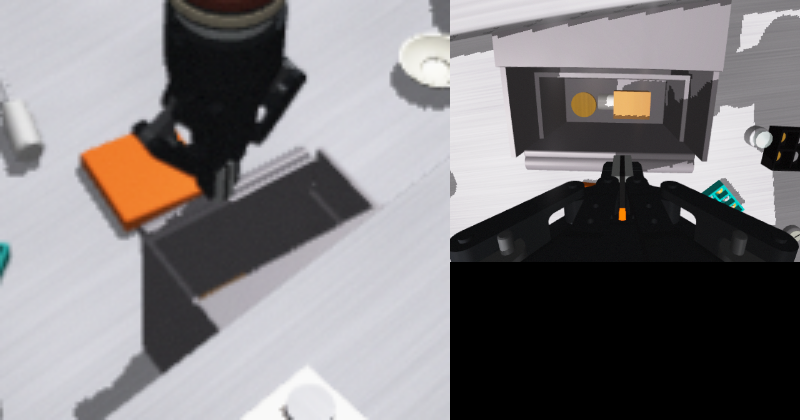

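The fingertips seem to sit right at the lip, at wrist (620,158). I'll check with the depth in the wrist view.

Run:
```python
from h import *
w=load('wrist'); C=cloud(w); s=cloud(load('scene')); 
a=np.radians(-7.45); U=np.array([np.cos(a),np.sin(a)])
for u in (150,200,340):
  print('w',u,[(v,round(float(C[v,u,:2]@U),3),round(float(C[v,u,2]),3)) for v in range(226,290,4)])
print('finger',[(v,round(float(C[v,275,:2]@U),3),C[v,275].round(3).tolist()) for v in range(244,280,6)])
print('tcp along U', ctrl.get_obs()['tool_pos'][:2]@U)
q=s[240:300,240:345].reshape(-1,3); q=q[(q[:,2]>.1)&(q[:,2]<.14)]; print(np.c_[q[::150,:2]@U,q[::150,1:]].round(3).tolist())
```

```text
w 150 [(226, 0.683, 0.099), (230, 0.683, 0.107), (234, 0.683, 0.114), (238, 0.683, 0.119), (242, 0.683, 0.124), (246, 0.681, 0.124), (250, 0.679, 0.124), (254, 0.676, 0.123), (258, 0.673, 0.123), (262, 0.672, 0.123), (266, 0.67, 0.124), (270, 0.667, 0.122), (274, 0.604, -0.0), (278, 0.601, 0.001), (282, 0.597, 0.001), (286, 0.592, 0.001)]
w 200 [(226, 0.683, 0.098), (230, 0.683, 0.105), (234, 0.683, 0.112), (238, 0.683, 0.118), (242, 0.682, 0.122), (246, 0.681, 0.124), (250, 0.678, 0.123), (254, 0.676, 0.123), (258, 0.674, 0.123), (262, 0.672, 0.124), (266, 0.67, 0.124), (270, 0.667, 0.123), (274, 0.605, 0.0), (278, 0.601, 0.001), (282, 0.596, -0.0), (286, 0.592, -0.0)]
w 340 [(226, 0.681, 0.091), (230, 0.681, 0.1), (234, 0.681, 0.107), (238, 0.681, 0.113), (242, 0.681, 0.12), (246, 0.68, 0.123), (250, 0.678, 0.124), (254, 0.676, 0.123), (258, 0.674, 0.123), (262, 0.672, 0.123), (266, 0.67, 0.124), (270, 0.668, 0.124), (274, 0.665, 0.124), (278, 0.6, -0.001), (282, 0.597, 0.0), (286, 0.592, -0.0)]
finger [(244, 0.681, [0.684, -0.026, 0.123]), (250, 0.682, [0.684, -0.027, 0.133]), (256, 0.682, [0.684, -0.027, 0.139]), (262, 0.682, [0.684, -0.027, 0.146]), (268, 0.682, [0.684, -0.027, 0.152]), (274, 0.682, [0.685, -0.027, 0.158])]
tcp along U 0.6714561490084204
[[0.666, 0.051, 0.121], [0.676, 0.018, 0.124], [0.683, 0.023, 0.114], [0.682, 0.0, 0.115], [0.676, -0.041, 0.124], [0.678, -0.055, 0.123], [0.682, -0.038, 0.102], [0.682, -0.092, 0.121], [0.756, -0.039, 0.136], [0.754, -0.068, 0.136]]
```

Run:
```python
from h import *
w=load('wrist'); C=cloud(w); a=np.radians(-7.45); U=np.array([np.cos(a),np.sin(a)])
q=C[190:244,130:400].reshape(-1,3); u=q[:,:2]@U; k=(abs(u-.683)<.02)&(q[:,2]>.03)&(q[:,2]<.118); 
V=q[k,:2]@np.array([-U[1],U[0]])
print(k.sum(), q[k,2].min(), np.linalg.lstsq(np.c_[q[k,2],V,np.ones(k.sum())],u[k],rcond=None)[0])
```

```text
11377 0.030025721592107424 [0.01257567 0.00543695 0.68306634]
```

Request:
send_rows --rows '[[0, [0, 0, -2], 0], [0, [0, 0, -2], 0], [0, [-6, 0, 0], 0], [0, [-5, 0, 0], 0], [0, [0, 0, 0], 0], [0, [0, 0, 0], 0]]'

```text
t: 7.9
tool_pos: [0.5661, -0.0113, 0.1471]
tool_rot: [3.135, -0.204, 0.006]
contact_force: [-0.3, 0.1, 0.3]
opening: -0.0001
grip_force: 0.0
```

Run:
```python
from h import *
s=snap('scene'); C=cloud(s); o=ctrl.get_obs(); p=o['tool_pos']; go((.6,-.3,.2),0)
m=(np.hypot(C[...,0]-p[0],C[...,1]-p[1])<.025)&(C[...,2]>.04)&(s['range_z']>0); q=C[m]
print('tip zmin',q[:,2].min(), np.percentile(q[:,2],[1,5]), q[q[:,2]<q[:,2].min()+.006].mean(0))
```

```text
t 7.95 pos [ 0.5666 -0.0114  0.1471] yaw -7.46 tilt [ 0.0037 -0.0006] open 0.0001 F [0.4 0.1 0.8] grip 0.0
shift cm [ 7.08 28.18 -5.26] turn -7.46 len 29.5
tip zmin 0.17026336312864565 [0.1762735  0.18596918] [ 0.57514036 -0.01577459  0.17373176]
```

The inner face of the bin's front leans inward by about 0.013 rad, so the bin is home. The real fingertip sits about 2 cm higher than the reported TCP when shut, so I'll measure it again with the fingers open.

Request:
send_rows --rows '[[8.5, [1.3, 4.8, 0], 0], [8.5, [1.3, 4.8, 0], 0], [8.5, [1.3, 4.8, 0], 0], [8.5, [1.3, 4.8, 0], 0], [8.5, [0, 0, 0], -10], [8.5, [0, 0, 0], -10], [8.5, [0, 0, 0], -10], [8.5, [0, 0, 0], -10], [8.5, [0, 0, 0], -10], [8.5, [0, 0, 0], -10]]'

```text
t: 9.2
tool_pos: [0.5931, -0.2091, 0.1458]
tool_rot: [2.812, 1.398, 0.001]
contact_force: [0.3, 0.6, -0.4]
opening: 0.0847
grip_force: 0.0
```

Request:
send_rows --rows '[[8.5, [0, 0, 0], -10], [8.5, [0, 0, 0], -10], [8.5, [0, 0, 0], -10], [8.5, [0, 0, 0], 0], [8.5, [0, 0, 0], 0]]'

```text
t: 9.82
tool_pos: [0.5922, -0.2086, 0.1453]
tool_rot: [2.363, 2.069, 0.0]
contact_force: [0.6, -0.3, -0.0]
opening: 0.0849
grip_force: 0.0
```

Run:
```python
from h import *
C=cloud(load('top')); q=C[80:200,440:560].reshape(-1,3); q=q[(q[:,2]>.05)&(q[:,0]<.75)]; print('box ymax,zmax',q[:,1].max(),q[:,2].max(),'xmin',q[:,0].min())
w=snap('wrist'); s=snap('scene'); save(w,'w3',s=1); go((.614,-.26,.147),82)
p=ctrl.get_obs()['tool_pos']; C=cloud(s)
m=(np.hypot(C[...,0]-p[0],C[...,1]-p[1])<.07)&(C[...,2]>.06)&(s['range_z']>0); q=C[m]
print('tip zmin',q[:,2].min(), q[q[:,2]<q[:,2].min()+.006].round(3)[::5].tolist())
C=cloud(w);m=(np.hypot(C[...,0]-p[0],C[...,1]-p[1])<.07)&(C[...,2]>.06)&(w['range_z']>0); q=C[m]
print('wrist: tip zmin',np.percentile(q[:,2],[0,1,3]), q[q[:,2]<q[:,2].min()+.006].round(3)[::20].tolist())
```

```text
box ymax,zmax 0.10071826475690099 1.1483682316143888 xmin 0.4510428078582256
t 9.93 pos [ 0.5918 -0.2084  0.145 ] yaw 82.46 tilt [ 0.0002 -0.0001] open 0.0854 F [-0.5 -0.4  0.9] grip 0.0
shift cm [-4.82  2.88 -0.19] turn 0.46 len 5.6
tip zmin 0.1803020671992389 [[0.55, -0.203, 0.186], [0.55, -0.209, 0.185], [0.55, -0.212, 0.184], [0.639, -0.222, 0.181]]
wrist: tip zmin [0.17980656 0.18738809 0.19561242] [[0.546, -0.191, 0.185], [0.637, -0.204, 0.184], [0.635, -0.204, 0.185], [0.551, -0.195, 0.182], [0.635, -0.206, 0.185], [0.635, -0.209, 0.181], [0.634, -0.21, 0.182], [0.55, -0.199, 0.183], [0.634, -0.211, 0.184], [0.549, -0.202, 0.182], [0.634, -0.213, 0.186], [0.549, -0.206, 0.181], [0.634, -0.216, 0.184], [0.633, -0.218, 0.183], [0.633, -0.219, 0.184], [0.633, -0.221, 0.184], [0.548, -0.212, 0.185]]
```

View pics/w3.png

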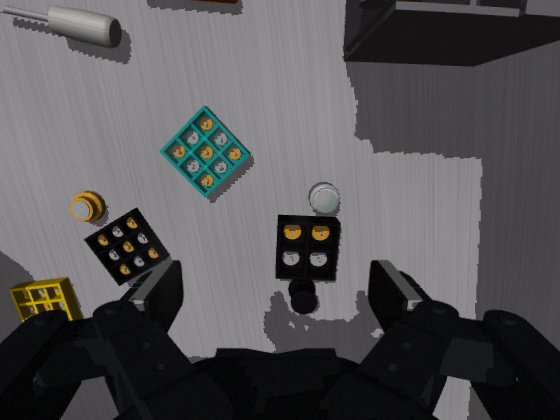

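The wrist view shows the deep tray at (307,248), with the oil pot at (324,198), the loupe at (302,295), the shallow tray at (127,247) and the open fingers on both sides. The open tips are about 35 mm above the reported TCP, and about 22 mm when shut. Next I'll measure both black trays by their rims.

```bash
cat >> h.py <<'E'
def tray(im,box,z,name='',tol=.004,k=3,vmax=75):
    C=cloud(im); hsv=cv2.cvtColor(im['frame'],cv2.COLOR_RGB2HSV); m=np.zeros(hsv.shape[:2],np.uint8); x0,y0,x1,y1=box
    b=(hsv[...,2]<vmax)&(abs(C[...,2]-z)<tol)&(im['range_z']>0); m[y0:y1,x0:x1]=b[y0:y1,x0:x1]*255
    m=cv2.morphologyEx(m,cv2.MORPH_OPEN,np.ones((k,k)))
    n,l,st,_=cv2.connectedComponentsWithStats(m); i=1+np.argmax(st[1:,4]); v,u=np.nonzero(l==i)
    P=cast(im,np.c_[u,v],z)[:,:2]*1000; c,s,a=cv2.minAreaRect(P.astype(np.float32))
    print(name,'ctr',np.round(c,1),'size',np.round(s,1),'ang',round(a,1),'n',len(u)); return c,a
E
python3 - <<'E'
from h import *
w=load('wrist')
for tol in (.003,.005): tray(w,(262,200,350,300),.024,'deep',tol,2); tray(w,(75,200,175,295),.015,'shallow',tol,2)
E
```

```text
deep ctr [ 616.9 -262.8] size [61.1 60.2] ang 80.1 n 808
shallow ctr [ 434.2 -240.5] size [62.2 60.4] ang 22.1 n 1335
deep ctr [ 616.9 -262.5] size [61.7 60.3] ang 80.1 n 1249
shallow ctr [ 434.6 -240.3] size [63.  60.4] ang 22.1 n 1604
```

Request:
send_rows --rows '[[8.5, [-2.5, 1.6, 0], 0], [8.5, [-2.5, 1.6, 0], 0], [8.5, [0, 0, 4], 2.4], [8.5, [0, 0, 4], 0], [8.5, [0, 0, 3], 0], [8.5, [0, 0, 2], 0], [8.5, [0, 0, 1.5], 0], [8.5, [0, 0, 0.9], 0], [8.5, [0, 0, 0], 0]]'

```text
t: 11.05
tool_pos: [0.6167, -0.2619, -0.0092]
tool_rot: [-2.404, -2.022, 0.0]
contact_force: [0.3, 0.3, 0.7]
opening: 0.0854
grip_force: 0.0
```

Run:
```python
from h import *
s=snap('wrist'); go((.617,-.2625,-.02),80.1)
p=ctrl.get_obs()['tool_pos']; C=cloud(s)
o=ctrl.get_obs(); Rt=R.from_rotvec(o['tool_rot']).as_matrix(); q=(C.reshape(-1,3)-p)@Rt
k=(abs(q[:,0])<.02)&(abs(abs(q[:,1])-.045)<.012)&(q[:,2]>-.06)&(q[:,2]<.03); k&=s['range_z'].ravel()>0
z=C.reshape(-1,3)[k,2]; print(np.histogram(z,np.arange(-.004,.08,.004)))
```

```text
t 11.10 pos [ 0.6172 -0.2622 -0.0084] yaw 80.14 tilt [ 0.0009 -0.0005] open 0.0851 F [ 0.3 -0.4  0.5] grip 0.0
shift cm [-0.04 -0.01  1.16] turn 0.04 len 1.2
(array([2581, 2270,    0,    0,    0,    0,    0,   85,  318,  454,  519,
        556,  628,  601,    0,    0,    0,    0,    0,    0]), array([-0.004,  0.   ,  0.004,  0.008,  0.012,  0.016,  0.02 ,  0.024,
        0.028,  0.032,  0.036,  0.04 ,  0.044,  0.048,  0.052,  0.056,
        0.06 ,  0.064,  0.068,  0.072,  0.076]))
```

The tips are at 26 mm and clear. I'll lower another 1.3 cm and close gently.

Request:
send_rows --rows '[[8.5, [0, 0, 0.7], 0], [8.5, [0, 0, 0.6], 0], [7, [0, 0, 0], 0], [6, [0, 0, 0], 0], [5, [0, 0, 0], 0], [5, [0, 0, 0], 0], [5, [0, 0, 0], 0], [5, [0, 0, 0], 0]]' --newtons 30

```text
t: 12.1
tool_pos: [0.6169, -0.262, -0.0219]
tool_rot: [2.404, 2.022, 0.0]
contact_force: [0.7, -0.5, 1.1]
opening: 0.0591
grip_force: 33.9
```

Request:
send_rows --rows '[[5, [0, 0, -1], 0], [5, [0, 0, -3], 0], [5, [0, 0, -4], 0], [5, [4.4, -1.9, 0], 0], [5, [4.4, -1.9, 0], 0], [5, [4.4, -1.9, 0], 0], [5, [4.4, -1.9, 0], 0], [5, [2, -1, 0], 0], [5, [0, 0, 0], 9], [5, [0, 0, 0], 10]]'

```text
t: 13.35
tool_pos: [0.5657, -0.0542, 0.0583]
tool_rot: [2.708, 1.59, 0.0]
contact_force: [0.2, 0.8, -1.0]
opening: 0.0595
grip_force: 33.8
```

Request:
send_rows --rows '[[5, [0, 0, 0], 10], [5, [0, 0, 0], 10], [5, [0, 0, 0], 10], [5, [0, 0, 0], 10], [5, [0, 0, 0], 10], [5, [0, 0, 0], 10], [5, [0, 0, 0], 10], [5, [0, 0, 0], 4], [5, [0, 0, 0], 0]]'

```text
t: 14.48
tool_pos: [0.5657, -0.0547, 0.0582]
tool_rot: [3.122, -0.351, 0.001]
contact_force: [0.8, 0.3, -0.3]
opening: 0.0597
grip_force: 33.8
```

Run:
```python
from h import *
w=snap('wrist'); go((.5496,.0184,.06),-12.8)
hsv=cv2.cvtColor(w['frame'],cv2.COLOR_RGB2HSV); m=((hsv[...,0]<18)&(hsv[...,1]>180)&(hsv[...,2]>90)).astype(np.uint8)
cs,_=cv2.findContours(m,cv2.RETR_EXTERNAL,cv2.CHAIN_APPROX_NONE); c=max(cs,key=cv2.contourArea)
P=cast(w,c[:,0],.015)[:,:2]*1000; print(cv2.minAreaRect(P.astype(np.float32)),c[:,0].min(0),c[:,0].max(0)); save(w,'w4')
```

```text
t 14.53 pos [ 0.5657 -0.0546  0.0582] yaw -12.81 tilt [ 0.0004 -0.0004] open 0.0595 F [-1.  -0.3 -1.3] grip 33.8
shift cm [-3.19 -6.76 -0.19] turn -0.01 len 7.5
((557.5967407226562, 26.042617797851562), (61.390743255615234, 73.46648406982422), 77.1584243774414) [121 211] [208 305]
```

View pics/w4.png

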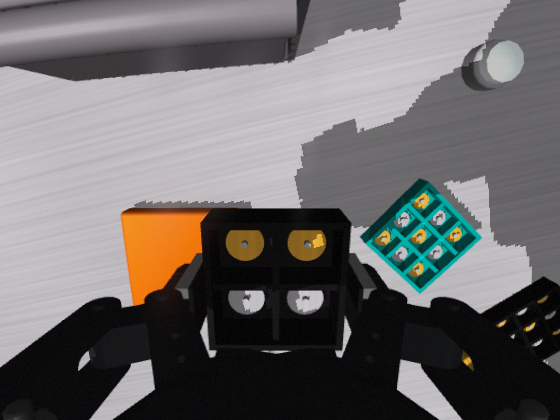

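The wrist view shows the deep tray at (276,280) held level and square between the pads, with the mat at (160,255) to its left. I'll move it over and lower 6.5 cm.

Request:
send_rows --rows '[[5, [-1.6, -3.4, 0], 0], [5, [-1.6, -3.4, 0], 0], [5, [0, 0, 3], 0], [5, [0, 0, 2], 0], [5, [0, 0, 1], 0], [5, [0, 0, 0.3], 0], [5, [0, 0, 0.1], 0], [5, [0, 0, 0.1], 0], [5, [0, 0, 0], 0]]'

```text
t: 15.65
tool_pos: [0.5499, 0.0192, -0.0065]
tool_rot: [3.122, -0.352, 0.002]
contact_force: [0.1, -0.1, -1.6]
opening: 0.0592
grip_force: 33.8
```

Request:
send_rows --rows '[[5, [0, 0, 0.1], 0], [5, [0, 0, 0], 0], [6.2, [0, 0, 0], 0], [7, [0, 0, 0], 0], [8.5, [0, 0, 0], 0], [8.5, [0, 0, 0], 0], [8.5, [0, 0, -4], 0], [8.5, [0, 0, -5], 0], [8.5, [0, 0, -4], 0], [8.5, [0, 0, 0], 0]]'

```text
t: 16.9
tool_pos: [0.5525, 0.0191, 0.1267]
tool_rot: [-3.122, 0.352, -0.014]
contact_force: [-0.1, -0.5, 0.2]
opening: 0.0852
grip_force: 0.0
```

Run:
```python
from h import *
w=snap('wrist'); tray(w,(130,120,420,400),.039,'deep',.004,2); go((.434,-.2405,.1),22.1)
hsv=cv2.cvtColor(w['frame'],cv2.COLOR_RGB2HSV); m=((hsv[...,0]<18)&(hsv[...,1]>180)&(hsv[...,2]>90)).astype(np.uint8)
v,u=np.nonzero(m); C=cloud(w); k=abs(C[v,u,2]-.015)<.004; P=cast(w,np.c_[u,v][k],.015)[:,:2]*1000; print(cv2.minAreaRect(P.astype(np.float32)))
```

```text
deep ctr [548.4  18.5] size [60.  59.7] ang 77.2 n 1376
t 16.95 pos [0.5507 0.0192 0.1238] yaw -12.85 tilt [ 0.0039 -0.0004] open 0.0855 F [ 0.5 -0.9 -0.3] grip 0.0
shift cm [-5.61 27.92  2.35] turn -34.95 len 28.6
((550.2957153320312, 17.949951171875), (82.39427185058594, 82.1121597290039), 77.17868041992188)
```

Deep tray placed: (548.4, 18.5), angle 77.2, against the mat at (550.3, 18.0), 77.2. Next is the shallow tray, gripped along its x so the fingers stay clear of the holder and case.

Request:
send_rows --rows '[[8.5, [-0.9, 4.6, 0], 0], [8.5, [-0.9, 4.7, 0], 0], [8.5, [-0.9, 4.7, 0], 0], [8.5, [-0.9, 4.6, 0], 0], [8.5, [-1, 4.7, 0], 0], [8.5, [-1, 4.6, 0], 0], [8.5, [0, 0, 1], 10], [8.5, [0, 0, 1], 10], [8.5, [0, 0, 0], 10], [8.5, [0, 0, 0], 10]]'

```text
t: 18.2
tool_pos: [0.4313, -0.2392, 0.0992]
tool_rot: [-2.808, 1.406, 0.007]
contact_force: [-1.5, -1.2, 0.8]
opening: 0.0848
grip_force: 0.0
```

Request:
send_rows --rows '[[8.5, [0, 0, 0], 10], [8.5, [0, 0, 0], 5], [8.5, [0, 0, 0], 0]]'

```text
t: 18.58
tool_pos: [0.4316, -0.2394, 0.0998]
tool_rot: [-2.607, 1.752, 0.006]
contact_force: [-0.8, -0.3, -0.1]
opening: 0.0848
grip_force: 0.0
```

Run:
```python
from h import *
w=snap('wrist'); tray(w,(150,120,420,400),.015,'shallow',.004,2); go((.4343,-.2405,-.025),-67.9)
```

```text
shallow ctr [ 431.3 -239.5] size [60.  59.6] ang 22.2 n 2101
t 18.62 pos [ 0.4319 -0.2395  0.1002] yaw -67.77 tilt [-0.0024  0.0018] open 0.0848 F [ 0.4 -0.3  0.1] grip 0.0
shift cm [ 0.22 -0.21 12.52] turn 0.13 len 12.5
```

Request:
send_rows --rows '[[8.5, [0, 0, 4], 0], [8.5, [0, 0, 3.5], 0], [8.5, [0, 0, 2.5], 0], [8.5, [0, 0, 1.5], 0], [8.5, [0, 0, 0.6], 0], [8.5, [0, 0, 0.4], 0], [7, [0, 0, 0], 0], [6, [0, 0, 0], 0], [5, [0, 0, 0], 0], [5, [0, 0, 0], 0]]'

```text
t: 19.88
tool_pos: [0.4336, -0.2408, -0.022]
tool_rot: [2.607, -1.753, 0.003]
contact_force: [-0.1, 0.6, 5.8]
opening: 0.0592
grip_force: 33.4
```

Request:
send_rows --rows '[[5, [0, 0, 0], 0], [5, [0, 0, 0], 0], [5, [0, 0, -1], 0], [5, [0, 0, -3], 0], [5, [0, 0, -4], 0], [5, [0, 0, -2], 0], [5, [0, 0, 0], 0]]'

```text
t: 20.75
tool_pos: [0.4338, -0.241, 0.0789]
tool_rot: [2.607, -1.753, 0.006]
contact_force: [0.2, -0.1, 0.5]
opening: 0.0592
grip_force: 32.8
```

Run:
```python
from h import *
go((.5484,.0185,.1),-12.8); w=snap('wrist'); z=.0+ctrl.get_obs()['tool_pos'][2]+.025
for t in (.003,.006): tray(w,(150,120,420,419),z+.015,'shallow held',t,2)
```

```text
t 20.75 pos [ 0.4338 -0.241   0.0789] yaw -67.85 tilt [ 0.0033 -0.0025] open 0.0592 F [ 0.2 -0.1  0.5] grip 32.8
shift cm [-19.71 -20.4   -2.13] turn -55.05 len 28.4
shallow held ctr [ 432.5 -240.4] size [72.3 59.5] ang 22.2 n 3714
shallow held ctr [ 432.9 -240.7] size [74.7 60.4] ang 22.2 n 8000
```

Request:
send_rows --rows '[[5, [-3.3, -3.4, 0], 0], [5, [-3.3, -3.4, 0], 0], [5, [-3.3, -3.4, 0], 0], [5, [-3.3, -3.4, 0], 0], [5, [-3.3, -3.5, 0], 0], [5, [-3.2, -3.5, 0], 0], [5, [0, 0, 0], -10], [5, [0, 0, 0], -10], [5, [0, 0, 0], -10], [5, [0, 0, 0], -10]]'

```text
t: 22.05
tool_pos: [0.5476, 0.0201, 0.0744]
tool_rot: [3.051, -0.747, -0.006]
contact_force: [0.3, -0.8, -0.7]
opening: 0.0589
grip_force: 32.8
```

Request:
send_rows --rows '[[5, [0, 0, 0], -10], [5, [0, 0, 0], -5], [5, [0, 0, 0], 0], [5, [0, 0, 0], 0]]'

```text
t: 22.55
tool_pos: [0.5485, 0.02, 0.0757]
tool_rot: [-3.122, 0.354, 0.003]
contact_force: [0.4, 0.4, -0.0]
opening: 0.0592
grip_force: 32.8
```

Run:
```python
from h import *
go((.5505,.019,.017),-12.8)
```

```text
t 22.55 pos [0.5485 0.02   0.0757] yaw -12.92 tilt [-0.0021  0.0002] open 0.0592 F [ 0.4  0.4 -0. ] grip 32.8
shift cm [0.23 0.05 5.87] turn -0.12 len 5.9
```

Request:
send_rows --rows '[[5, [0.2, 0, 2.5], 0], [5, [0, 0, 1.8], 0], [5, [0, 0, 0.8], 0], [5, [0, 0, 0.4], 0], [5, [0, 0, 0.2], 0], [5, [0, 0, 0.1], 0], [5, [0, 0, 0], 0], [5, [0, 0, 0], 0]]'

```text
t: 23.55
tool_pos: [0.5515, 0.0195, 0.0193]
tool_rot: [-3.122, 0.352, -0.001]
contact_force: [0.1, -0.5, -0.2]
opening: 0.0588
grip_force: 32.9
```

Run:
```python
from h import *
go((.5505,.019,.017),-12.8)
```

```text
t 23.55 pos [0.5515 0.0195 0.0193] yaw -12.85 tilt [ 0.0007 -0.    ] open 0.0588 F [ 0.1 -0.5 -0.2] grip 32.9
shift cm [-0.09  0.07  0.23] turn -0.05 len 0.3
```

Request:
send_rows --rows '[[5, [-0.1, 0.1, 0.1], 0], [5, [0, 0, 0.1], 0], [5, [0, 0, 0], 0], [5, [0, 0, 0], 0]]'

```text
t: 24.05
tool_pos: [0.55, 0.0186, 0.017]
tool_rot: [3.122, -0.352, -0.0]
contact_force: [-1.4, 0.1, 1.1]
opening: 0.0591
grip_force: 33.1
```

Run:
```python
from h import *
go((.5505,.019,.017),-12.8)
```

```text
t 24.05 pos [0.55   0.0186 0.017 ] yaw -12.85 tilt [-0.0001 -0.0001] open 0.0591 F [-1.4  0.1  1.1] grip 33.1
shift cm [ 0.04 -0.04  0.  ] turn -0.05 len 0.1
```

Position is good and contact is light. Release and retreat.

Request:
send_rows --rows '[[6.2, [0, 0, 0], 0], [7, [0, 0, 0], 0], [8.5, [0, 0, 0], 0], [8.5, [0, 0, 0], 0], [8.5, [0, 0, -3], 0], [8.5, [0, 0, -4], 0], [8.5, [0, 0, -3], 0], [8.5, [0, 0, 0], 0], [8.5, [0, 0, 0], 0]]'

```text
t: 25.18
tool_pos: [0.5493, 0.0188, 0.1157]
tool_rot: [3.122, -0.352, -0.003]
contact_force: [-0.1, -0.7, -0.2]
opening: 0.085
grip_force: 0.0
```

Run:
```python
from h import *
go((.409,.269,.1),13.5); w=snap('wrist'); tray(w,(130,120,420,400),.054,'shallow',.004,2); save(w,'w5')
```

```text
t 25.18 pos [0.5493 0.0188 0.1157] yaw -12.85 tilt [-0.0017  0.0002] open 0.085 F [-0.1 -0.7 -0.2] grip 0.0
shift cm [-19.24 -21.27   1.6 ] turn -26.35 len 28.7
shallow ctr [547.4  18.2] size [60.  60.4] ang 77.2 n 2522
```

View pics/w5.png

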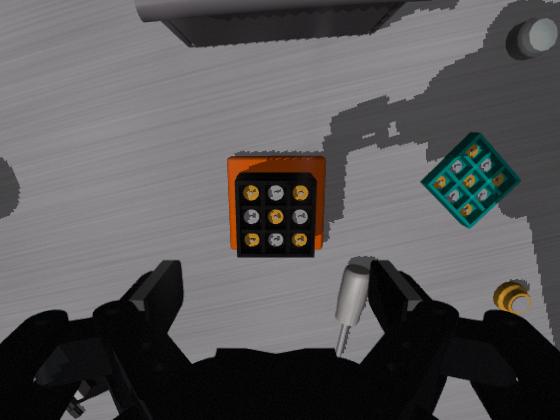

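The wrist view shows the shallow tray at (276,215), flush on the deep tray and centred on the mat: (547.4, 18.2) measured, against (548.4, 18.5) for the deep tray. Now the cover.

Request:
send_rows --rows '[[8.5, [-3.2, -3.5, 0], 0], [8.5, [-3.2, -3.6, 0], 0], [8.5, [-3.2, -3.5, 0], 0], [8.5, [-3.2, -3.6, 0], 0], [8.5, [-3.2, -3.5, 0], 0], [8.5, [-3.2, -3.6, 0], 0], [8.5, [0, 0, 1], -10], [8.5, [0, 0, 0.6], -10], [8.5, [0, 0, 0], -6.3], [8.5, [0, 0, 0], 0]]'

```text
t: 26.48
tool_pos: [0.4091, 0.2686, 0.099]
tool_rot: [3.119, 0.366, -0.005]
contact_force: [-0.1, -0.3, -0.1]
opening: 0.0848
grip_force: 0.0
```

Run:
```python
from h import *
w=snap('wrist'); (c,a)=tray(w,(130,120,430,400),.008,'cover',.004,2)
C=cloud(w); m=(abs(C[...,2]-.022)<.004)&(np.hypot(C[...,0]-.409,C[...,1]-.269)<.03); v,u=np.nonzero(m)
P=cast(w,np.c_[u,v],.022)[:,:2]*1000; print('bar',cv2.minAreaRect(P.astype(np.float32)),len(u))
go((c[0]/1000,c[1]/1000,-.011),13.5); save(w,'w6')
```

```text
cover ctr [409.3 270.5] size [60.3 59.9] ang 15.5 n 4348
bar ((410.03680419921875, 271.53741455078125), (36.319427490234375, 9.92375373840332), 15.45261287689209) 546
t 26.52 pos [0.4094 0.2687 0.0994] yaw 13.34 tilt [-0.0024 -0.0011] open 0.0849 F [-0.  -1.   0.6] grip 0.0
shift cm [ 0.06 -0.18 11.04] turn -0.16 len 11.0
```

View pics/w6.png

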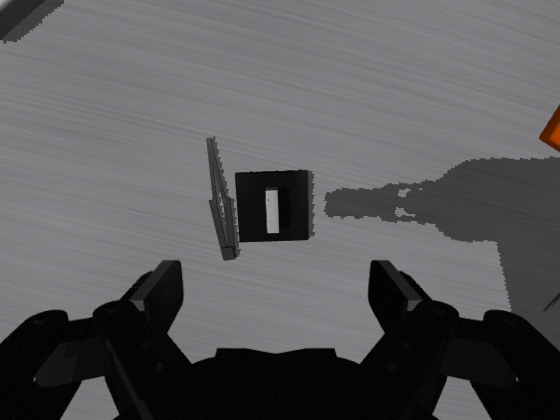

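The wrist view shows the cover at (274,206) with its bar at (271,211), and the tweezer just left of it at (222,200). I'll narrow the fingers before going down and grip the bar across its width at yaw 15.4.

Request:
send_rows --rows '[[3, [0.3, -0.3, 0], 0], [3, [0, 0, 3], -2.1], [3, [0, 0, 3], 0], [3, [0, 0, 2], 0], [3, [0, 0, 1.5], 0], [3, [0, 0, 0.8], 0], [3, [0, 0, 0.5], 0], [3, [0, 0, 0.2], 0], [3, [0, 0, 0], 0]]'

```text
t: 27.65
tool_pos: [0.4128, 0.2729, -0.0087]
tool_rot: [-3.112, -0.425, -0.001]
contact_force: [-0.4, -0.0, -0.2]
opening: 0.0298
grip_force: 0.0
```

Run:
```python
from h import *
go((.4116,.2724,-.011),15.45)
```

```text
t 27.65 pos [ 0.4128  0.2729 -0.0087] yaw 15.54 tilt [0.0007 0.0003] open 0.0298 F [-0.4 -0.  -0.2] grip 0.0
shift cm [-0.13  0.01  0.23] turn 0.09 len 0.3
```

Request:
send_rows --rows '[[3, [-0.1, 0, 0.2], 0], [3, [0, 0, 0], 0], [1.5, [0, 0, 0], 0], [0.5, [0, 0, 0], 0], [0.5, [0, 0, 0], 0], [0.5, [0, 0, 0], 0], [0.5, [0, 0, 0], 0]]'

```text
t: 28.52
tool_pos: [0.4117, 0.2726, -0.0109]
tool_rot: [-3.113, -0.425, -0.001]
contact_force: [0.1, 0.2, 1.6]
opening: 0.009
grip_force: 31.7
```

Run:
```python
from h import *
go((.4116,.2724,-.011),15.45)
```

```text
t 28.52 pos [ 0.4117  0.2726 -0.0109] yaw 15.55 tilt [0.0003 0.0002] open 0.009 F [0.1 0.2 1.6] grip 31.7
shift cm [-0.01  0.01  0.01] turn 0.1 len 0.0
```

Request:
send_rows --rows '[[0.5, [0, 0, -1], 0], [0.5, [0, 0, -3], 0], [0.5, [0, 0, -4], 0], [0.5, [0, 0, -2], 0], [0.5, [1, 4.7, 0], 0], [0.5, [1.1, 4.7, 0], 0], [0.5, [1.1, 4.7, 0], 0], [0.5, [1.1, 4.7, 0], 0], [0.5, [1.1, 4.7, 0], 0], [0.5, [1.1, 4.7, 0], 0]]' --newtons 45

```text
t: 29.78
tool_pos: [0.5501, 0.0167, 0.0892]
tool_rot: [-3.113, -0.425, -0.0]
contact_force: [0.3, 0.3, -0.4]
opening: 0.0082
grip_force: 47.3
```

Request:
send_rows --rows '[[0.5, [0, 0, 0], 9], [0.5, [0, 0, 0], 10], [0.5, [0, 0, 0], 9.3], [0.5, [0, 0, 0], 0], [0.5, [0, 0, 0], 0]]'

```text
t: 30.4
tool_pos: [0.5496, 0.0182, 0.089]
tool_rot: [-3.123, 0.345, 0.0]
contact_force: [-0.4, 0.2, -0.1]
opening: 0.0081
grip_force: 47.2
```

Run:
```python
from h import *
go((.550,.0186,.043),-12.8); w=snap('wrist'); z=ctrl.get_obs()['tool_pos'][2]+.011+.008; tray(w,(130,120,430,419),z,'held cover',.004,2)
```

```text
t 30.40 pos [0.5496 0.0182 0.089 ] yaw -12.62 tilt [-0.0001  0.    ] open 0.0081 F [-0.4  0.2 -0.1] grip 47.2
shift cm [ 0.03 -0.04  4.6 ] turn 0.18 len 4.6
held cover ctr [554.2  16.5] size [59.6 47.3] ang 77.4 n 6363
```

Request:
send_rows --rows '[[0.5, [0, 0, 2], 0.2], [0.5, [0, 0, 1.2], 0], [0.5, [0, 0, 0.6], 0], [0.5, [0, 0, 0.3], 0], [0.5, [0, 0, 0.2], 0], [0.5, [0, 0, 0.1], 0], [0.5, [0, 0, 0], 0], [0.5, [0, 0, 0], 0]]'

```text
t: 31.45
tool_pos: [0.5499, 0.0181, 0.0452]
tool_rot: [-3.122, 0.354, -0.001]
contact_force: [0.0, -0.3, -0.6]
opening: 0.0082
grip_force: 47.2
```

Run:
```python
from h import *
go((.550,.0186,.043),-12.8)
```

```text
t 31.45 pos [0.5499 0.0181 0.0452] yaw -12.95 tilt [ 0.0005 -0.0001] open 0.0082 F [ 0.  -0.3 -0.6] grip 47.2
shift cm [-0.   -0.05  0.22] turn -0.15 len 0.2
```

Request:
send_rows --rows '[[0.5, [0, 0, 0.1], 0], [0.5, [0, 0, 0.1], 0], [0.5, [0, 0, 0], 0], [0.5, [0, 0, 0], 0]]'

```text
t: 31.95
tool_pos: [0.5498, 0.0182, 0.0432]
tool_rot: [3.122, -0.354, 0.0]
contact_force: [-1.5, 0.0, 3.7]
opening: 0.0088
grip_force: 47.6
```

Contact at 3.7 N: the cover is seated. Release, rise and check.

Request:
send_rows --rows '[[1.3, [0, 0, 0], 0], [2, [0, 0, 0], 0], [3, [0, 0, 0], 0], [3, [0, 0, -2], 0], [3, [0, 0, -4], 0], [8.5, [0, 0, -4], 0], [8.5, [0, 0, 0], 0], [8.5, [0, 0, 0], 0], [8.5, [0, 0, 0], 0]]'

```text
t: 33.08
tool_pos: [0.5488, 0.0183, 0.1417]
tool_rot: [3.122, -0.354, -0.004]
contact_force: [-0.1, -0.4, 0.4]
opening: 0.0851
grip_force: 0.0
```

Run:
```python
from h import *
go((.5,.0186,.15),-12.8); w=snap('wrist'); tray(w,(130,100,430,400),.062,'cover',.004,2)
C=cloud(w); m=(abs(C[...,2]-.076)<.004)&(np.hypot(C[...,0]-.548,C[...,1]-.018)<.03); v,u=np.nonzero(m)
P=cast(w,np.c_[u,v],.076)[:,:2]*1000; print('bar',cv2.minAreaRect(P.astype(np.float32)),len(u))
m=(abs(C[...,2]-.062)<.006)&(np.hypot(C[...,0]-.548,C[...,1]-.018)<.035); q=C[m]; print('tilt',np.linalg.lstsq(np.c_[q[:,:2],np.ones(len(q))],q[:,2],rcond=None)[0])
a=np.radians(-7.45); U=np.array([np.cos(a),np.sin(a)]); r=C.reshape(-1,3); r=r[(abs(r[:,1]+.01)<.05)&(r[:,2]>.115)&(r[:,2]<.13)]; print('lip/panel',np.percentile(r[:,:2]@U,[2,50,98]))
save(w,'w7')
```

```text
t 33.08 pos [0.5488 0.0183 0.1417] yaw -12.96 tilt [-0.0023  0.0002] open 0.0851 F [-0.1 -0.4  0.4] grip 0.0
shift cm [-4.76  1.06 -0.82] turn -0.16 len 4.9
cover ctr [547.1  17.7] size [59.7 60.3] ang 77.0 n 4685
bar ((548.1690673828125, 18.564067840576172), (9.34736156463623, 35.76703643798828), 77.05728149414062) 595
tilt [-0.00503221  0.00108571  0.0646706 ]
lip/panel [0.66145855 0.66639291 0.67571997]
```

View pics/w7.png

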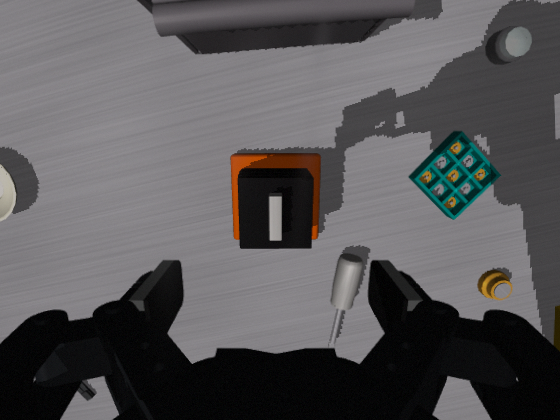

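The wrist view shows the cover at (276,208) with its bar up, flush on the pile and square on the mat. The bin lip is still at its home position and the gripper is clear, so I'm handing in.

```bash
python3 -c "
from station import ctrl
print(ctrl.finish_job())"
```

```text
the job is handed in; nothing more can be done
None
```

I pushed the bin home first, then piled the deep tray, shallow tray and cover (bar up) on the mat, each level and within about 2 mm of centre by camera, and handed in at about 33 s; the verdict was not shown.

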